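# Swing the crate turntable to its empty half and bolt it

### The arm

A 6-joint arm with a two-finger parallel gripper is mounted at the origin on the work surface. World frame = base frame: x ahead of the robot, y to its left, z up, the work surface at z = 0. Lengths are in mm, angles in rad, forces in N, time in s.
With the tool pointing down it reaches from about 275 to 850 mm from the base axis. Payload 5.2 kg.
Tool frame: the origin (TCP) lies midway between the tips of the shut fingers; the grasp point (between the pads) lies 19 mm behind it (pinch_z is the z of the grasp point in the tool frame, in mm); z points along the fingers, y is the direction in which the jaws open and shut (so a half turn about z gives the same grasp; the last joint's range is limited). The gripper opens to 85 mm and grips with 20 to 120 N. Pads are 22 mm wide; open, the fingers measure 114 mm over their backs; the gripper's body (76 mm by 85 mm) begins 54 mm behind the grasp point. The pads swing forward as they close: fully open they stand 13 mm farther back than shut.
Start: joints at [0.912, 0.259, 1.535, -0, 1.348, -0.203], TCP at [242.079, 493.865, 231.31] pointing down, gripper open.
Joint ranges: [-3.14, 3.14], [-0.91, 2.08], [0.19, 2.58], [-1.22, 4.36], [0.22, 2.71], [-3.12, 3.12]. Speed limits (rad/s): [2.57, 2.57, 3.14, 3.14, 3.14, 3.14].

### API

Orientations are given as a rotation vector (axis times angle).
In Python, from cell import * gives the robot as it stands. The module is installed in compiled form; this text tells all that it offers.
- The arm moves only by the tool servo_tool, never from a script. Its argument "moves" is text: rows parted by semicolons, each of 5 numbers parted by spaces: the shift along the tool's x, y, z in cm, then the turn about the tool's z in degrees, then the finger opening in cm, from 0 to 8.54. A call has 1 to 5 rows; each row shifts and turns the commanded pose from where the row before left it, along the tool's axes as they then stand; what a row does not reach is not made up. A row lasts 1/12 s, in which the tool goes at most 41.7 mm and 7.16 degrees, less where a joint would pass 70% of its speed; a pose out of reach is approached as far as the arm can. A call with a gripper value outside its range is refused whole. The fingers move at their own pace and stop on an object; "force" is the grip in N (left out, the last holds). Time passes only in rows, so rows that do not move let the fingers close. It gives the time, the measured TCP pose, the force and the opening at its end, in the units of the state.
- get_state(): the state, without advancing time (a new reading comes with each control period).
- read_camera(name): name is "scene" or "top"; returns a dict with "frame" (384x512x3 uint8, red, green, blue), "fx", "fy", "cx", "cy" (pixels), "R" (3x3) and "t" (3): a world point X has camera coordinates R X + t. Camera axes: x right, y down, z forward; pixel columns grow to the right and rows downward; lengths in mm; the calibration is good to about 2 mm. A picture is of the moment at which its call begins. There is no depth.
- sign_off(): hands the job in, once; it reports no verdict.
The state is a dict: "time": time; "joint_pos": joint angles; "qvel": joint speeds; "effort": joint torques, N m; "position": TCP position; "ee_rot": TCP orientation; "wrist_force": force on the tool from outside, world axes, zero at the start; "ft_torque": the same for the moment, N m; "width": finger opening in mm.
Only numpy, scipy, OpenCV 4.12 (cv2) and the standard library are available. Lean on these libraries where they do the work, as an engineer would, in place of code of your own. Each camera call takes 0.05 s, during which the arm holds its last target.

### The job

Swing the crate turntable round until the crate's empty half is on the bolt's side and the table clicks into its stop there. Then slide the bolt fully home into the slot in the table's rim and turn its handle all the way down into the notch, leaving the bottle and the jars on the bench where they stand.

Things in the scene. Friction and masses are not known exactly. Their poses are not given: they have to be found in the camera images.
- stand: Grey fixed base of the turntable, 10 mm thick. Origin: on the table's pivot, at bench height; z up, y towards the bolt. On it an aluminium table (radius 190, top 66 mm up, turns endlessly either way) has a slot in its rim every 90 degrees; a sprung roller on the rim clicks between two ridges when a slot faces the bolt. The click must be felt: see bay_end.
- bay_end (a point): Green crate, 300 x 200 x 120 mm, rim top 186 mm above the bench, on the table's rubber mat (it turns with the table). Point: middle of the rim of its empty half's short end, 144 mm from the pivot, 7 mm below the rim's top; y outwards. The crate may stand up to 5 degrees askew on the table, so the click is up to 5 degrees either side of where the crate looks square to the bolt.
- packed_end (a point): Same point on the crate's other short end (y towards bay_end). Four jars fill this half, tops below the rim; a divider parts the halves. Rim 12 mm wide, 14 tall, all round, wall 5 mm; in the empty half there is room for a finger inside. The table drags at about 0.2 N m; in and out of a click takes about 0.9 N m (7 N at 120 mm). A table let go within 1.5 degrees of a click is drawn in.
- bolt (a joint): Slide of the steel barrel bolt (rod 14 mm, round nose, axis 52 mm above the bench, along the stand's y), in m: 0 drawn back, grows towards the table, 0.040 fully home against its stop. If no slot is in line it stops on the rim at about 0.016. Drag about 2 N. It lies in a dark open-topped channel, 28 mm wide, top 65 mm up, 215 to 365 mm from the pivot.
- bolt_handle (a joint): Turn of the bolt's handle about the bolt's axis, rad: 0 upright, grows as it is turned down to the stand's -x side, 1.45 fully down. The bolt slides only with the handle within about 0.4 of upright; it turns down only at the channel's two notches (each 12 mm wide for the 8 mm stem): drawn back and fully home. It starts about upright and stays where it is left.
- knob (a point): Centre of the black ball knob, 26 mm across, at the end of the bolt's handle, 47 mm from the bolt's axis; z outwards along the handle. Handle 320 mm from the pivot along the stand's y when the bolt is drawn, 280 mm when home. Upright the knob is 99 mm above the bench; down it is 58 mm up beside the channel, free on both sides along the bolt. Pinched, the ball slips a little as it turns.
- big_jar: Bystander: clip-top jar with herbs, 104 mm across, 190 tall, loose on the bench. Origin under its centre.
- near_jar: Bystander: empty clip-top jar, 72 mm across, 118 tall, loose on the bench. Origin under its centre.
- left_jar: Bystander: full clip-top jar, 72 mm across, 118 tall, loose on the bench. Origin under its centre.
- wine_bottle: Bystander: dark wine bottle, 74 mm across, 295 tall, loose on the bench. Origin under its centre.

How it is judged:
By the outcome, as a careful person would: the job done as asked, in the order asked, and still so for the second after the job is handed in, with the robot touching nothing.
It also fails if it takes over 72 s, if anything falls off the work surface, if the arm or the gripper's body presses on something with over 40 N, if the wrist force passes 120 N, or if a joint passes its speed limit or range.

## Working session

There is one attempt and no reset: what is moved stays moved. The work goes in short steps, Python scripts to look and compute and a tool call to move; the robot and the scene stay as the last step left them, time stands still between calls to the robot, and variables do not carry over. Pictures are saved under pics/ and viewed, and the job is handed in when it is done.

Besides the shell and the picture viewer there is one more tool, called after "Emit:" as name(argument=value, ...), one argument or row to a line, values as JSON. servo_tool: Moves the arm, as the interface text tells. Its arguments: {"type":"object","properties":{"moves":{"type":"string"},"force":{"type":"number"}},"required":["moves"]}

```bash
mkdir -p pics
cat > h.py <<'E'
from cell import *
import numpy as np, cv2
def snap(n,tag):
    c=read_camera(n); cv2.imwrite(f'pics/{tag}.png',c['frame'][:,:,::-1]); np.savez(f'pics/{tag}.npz',**c); return c
def ray(c,u,v,z):
    R=np.array(c['R']);t=np.array(c['t']).ravel()
    d=R.T@np.array([(u-c['cx'])/c['fx'],(v-c['cy'])/c['fy'],1]); o=-R.T@t
    return o+d*(z-o[2])/d[2]
def proj(c,X):
    p=np.array(c['R'])@np.array(X,float)+np.array(c['t']).ravel()
    return np.array([c['fx']*p[0]/p[2]+c['cx'],c['fy']*p[1]/p[2]+c['cy']])
E
python3 - <<'E'
from h import *
for n in('scene','top'):
    c=snap(n,n+'0'); print(n,c['fx'],c['cx'],c['cy'],np.round(c['R'],3).tolist(),-np.array(c['R']).T@np.array(c['t']).ravel())
s=get_state();print(s)
E
```

```text
scene 460.82638804987283 254.35386612464094 199.75473086799792 [[0.881, 0.473, -0.019], [0.339, -0.658, -0.672], [-0.331, 0.585, -0.74]] [1087.41187054 -988.81652776 1384.42494011]
top 381.21660186271083 262.2221257019477 200.74100132927904 [[-0.004, -1.0, 0.01], [-0.989, 0.002, -0.146], [0.146, -0.01, -0.989]] [ 348.66879253  -27.18198066 1574.34287927]
{'time': 0.1, 'joint_pos': array([ 9.12200536e-01,  2.59248060e-01,  1.53596280e+00, -2.65487544e-05,
        1.34798875e+00, -2.02799561e-01]), 'qvel': array([-0.00046098, -0.00124726, -0.00327529, -0.00011264,  0.00052889,
       -0.00142095]), 'effort': array([ 2.72590340e-03, -4.46965134e+01, -2.91247380e+01, -1.28703987e-04,
        6.30236216e-03, -1.32376567e-05]), 'position': array([241.79355082, 493.4810731 , 230.57404149]), 'ee_rot': array([-7.09626092e-01, -3.05973244e+00,  2.31018173e-03]), 'wrist_force': array([ 0.02895879,  0.55329691, -0.49265411]), 'ft_torque': array([0.0357584 , 0.00717281, 0.0116785 ]), 'width': 85.5698973349438}
```

View pics/scene0.png

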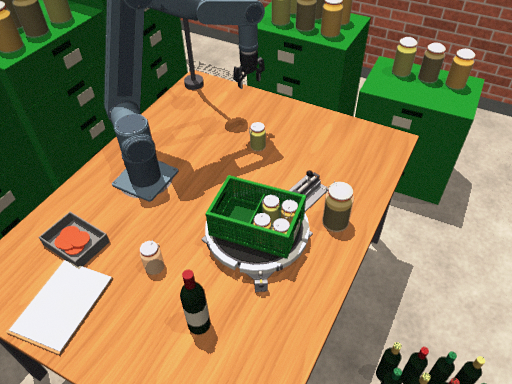

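View pics/top0.png

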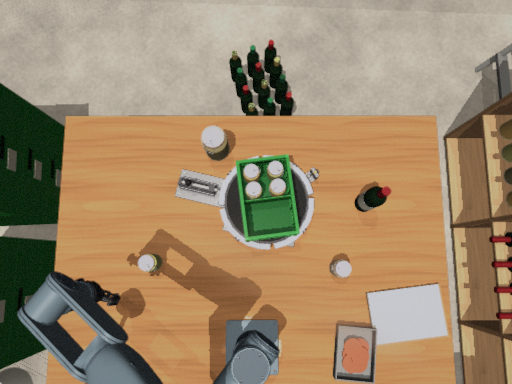

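The top view shows the crate centred near (268,197), its empty half towards the robot (down). The bolt is to the left, about (200,186). The big jar is at (214,140), the near and left jars at (148,262) and (341,268), the bottle at (372,198).

Run:
```python
from h import *
f=cv2.imread('pics/top0.png')
a=f[110:260,165:325]; cv2.imwrite('pics/topz.png',cv2.resize(a,None,fx=5,fy=4*1.0,interpolation=cv2.INTER_CUBIC)[:600])
cv2.imwrite('pics/topz.png',cv2.resize(a,None,fx=4,fy=4,interpolation=cv2.INTER_CUBIC))
f=cv2.imread('pics/scene0.png')
a=f[160:300,195:365]; cv2.imwrite('pics/scz.png',cv2.resize(a,None,fx=4,fy=4,interpolation=cv2.INTER_CUBIC))
```

```text
(no output)
```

View pics/topz.png

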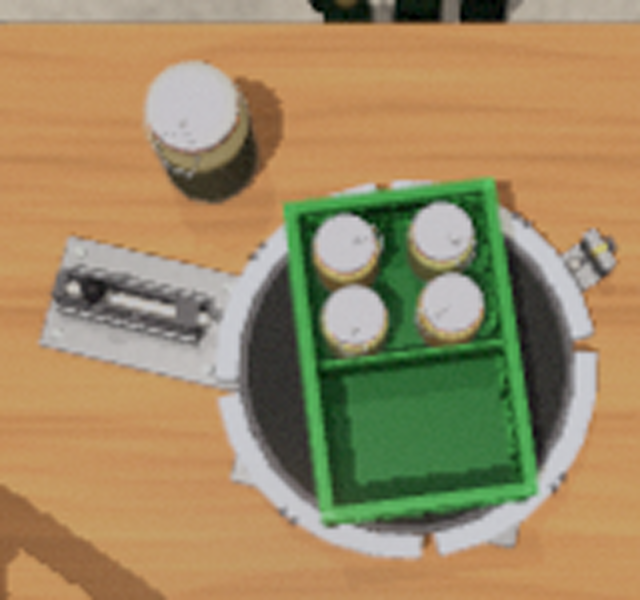

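View pics/scz.png

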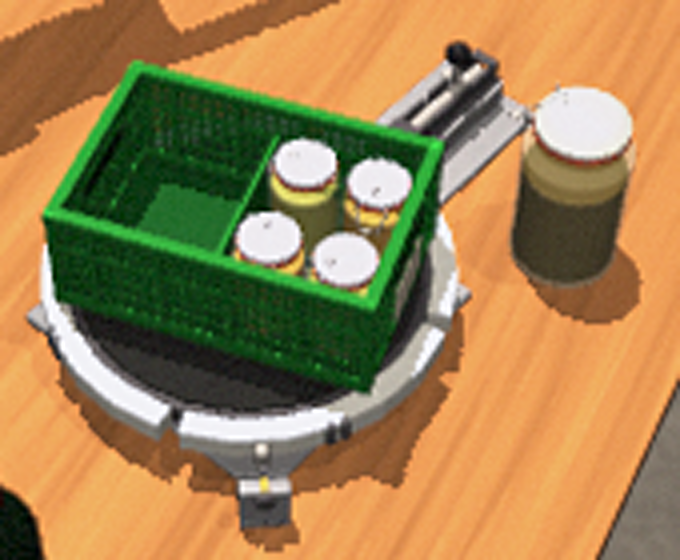

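Run:
```python
from h import *
c=dict(np.load('pics/top0.npz'))
Z=lambda x,y,z:ray(c,165+(x+.5)/4-.5,110+(y+.5)/4-.5,z)
sl=[Z(*p,66) for p in [(228,390),(383,187),(585,345),(430,545)]]
print('slots',np.round(sl,0).tolist(), 'mid',np.mean(sl,0), (sl[0]+sl[2])/2,(sl[1]+sl[3])/2)
f=c['frame'].astype(int)
# crate outline
m=((f[:,:,1]>f[:,:,0]*1.8)&(f[:,:,1]>f[:,:,2]*1.5)&(f[:,:,1]>110)).astype(np.uint8)*255
m[:, :225]=0;m[:,310:]=0;m[:140]=0;m[260:]=0
cn=max(cv2.findContours(m,0,2)[0],key=cv2.contourArea)
b=cv2.boxPoints(cv2.minAreaRect(cn)); print(b)
W=np.array([ray(c,*p,186) for p in b]);print(np.round(W,1),W.mean(0),np.linalg.norm(W-np.roll(W,-1,0),axis=1))
P=W.mean(0)
for s in sl: d=s-np.mean(sl,0); print('slot ang',np.degrees(np.arctan2(d[1],d[0])),np.linalg.norm(d[:2]))
for i in range(4):
    e=W[(i+1)%4]-W[i]; print('edge',np.linalg.norm(e),np.degrees(np.arctan2(e[1],e[0])))
for nm,p,z in [('knob',(92,291),99),('chan end',(212,313),65),('plateL1',(70,238),10),('plateL2',(42,345),10),('plateR2',(215,385),10),('plateR1',(235,275),10),('rodL',(108,293),59),('rodR',(188,307),59),('roller',(592,255),66),('near',(0,0),0)]:
    w=Z(*p,z); print(nm,w.round(0), 'ang',np.degrees(np.arctan2(*(w-P)[[1,0]])),np.linalg.norm((w-P)[:2]))
for nm,(u,v),z in [('big',(213,134),190),('near',(147,260),118),('left',(343,268),118)]: print(nm,ray(c,u,v,z).round(0))
```

```text
slots [[546.0, 119.0, 66.0], [754.0, -36.0, 66.0], [591.0, -238.0, 66.0], [392.0, -81.0, 66.0]] mid [570.85120566 -58.71151441  66.        ] [568.57327823 -59.19735239  66.        ] [573.12913309 -58.22567643  66.        ]
[[234.27794 161.37119]
 [288.58624 153.96552]
 [299.47266 233.7992 ]
 [245.16437 241.20486]]
[[ 702.8   62.5  186. ]
 [ 731.  -140.9  186. ]
 [ 432.  -176.4  186. ]
 [ 405.8   21.1  186. ]] [567.90732484 -58.40747428 186.        ] [205.39342371 301.18737557 199.1703094  299.86729689]
slot ang 97.85458266200285 179.81061654791125
slot ang 7.157795797800755 184.72951188766834
slot ang -83.62269001900492 180.21047279464202
slot ang -172.96833081073575 180.0885251088358
edge 205.39342370649408 -82.09746312857759
edge 301.1873755679058 -173.23864631623144
edge 199.17030939786312 97.53994457038709
edge 299.86729688735096 7.946221038922743
knob [640. 251.  99.] ang 76.80092970822832 317.7416579769311
chan end [624. 136.  65.] ang 73.82156665540978 202.92203941218236
plateL1 [715. 292.  10.] ang 67.2846088158801 380.00686038162894
plateL2 [601. 318.  10.] ang 84.95199761750726 377.92346000631306
plateR2 [559. 138.  10.] ang 92.6320338287169 196.95812104717143
plateR1 [675. 119.  10.] ang 58.926158077877304 207.08924764503183
rodL [646. 242.  59.] ang 75.39188184320469 310.7567039296641
rodR [632. 161.  59.] ang 73.80531203270615 228.88813743021356
roller [ 683. -247.   66.] ang -58.58252036364088 220.96717282602427
near [980. 377.   0.] ang 46.55136393494686 599.1958166273276
big [808. 143. 190.]
near [339. 393. 118.]
left [ 307. -346.  118.]
```

```bash
cat >> h.py <<'E'
from scipy.spatial.transform import Rotation as Ro
PIV=np.array([569.,-58.5])
def tool():
    s=get_state(); R=Ro.from_rotvec(s['ee_rot']).as_matrix(); return s,np.array(s['position']),R,np.degrees(np.arctan2(R[1,1],R[0,1]))
def goto(xyz,yang):
    s,p,R,a=tool(); d=R.T@(np.array(xyz)-p); t=-((yang-a+90)%180-90)
    print('shift cm',(d/10).round(2),'turn cw',round(t,1),'yang',round(a,1),'pos',p.round(1))
E
python3 - <<'E'
from h import *
c=dict(np.load('pics/scene0.npz'))
for p,e in [((432,-176.4,186),(207.5,213)),((405.8,21.1,186),(229,177)),((702.8,62.5,186),(305,196)),((731,-140.9,186),(288.5,236)),((640,251,99),(195+458/4,160+53/4.))]: print(proj(c,p).round(1),e)
d=np.radians(187.6); X=PIV+144*np.array([np.cos(d),np.sin(d)]);print(X)
goto([*X,225],7.6)
E
```

```text
[204.9 214. ] (207.5, 213)
[227.5 175.4] (229, 177)
[305.8 195. ] (305, 196)
[288.3 238.7] (288.5, 236)
[309.3 173.6] (309.5, 173.25)
[426.2649622 -77.5449202]
shift cm [-41.7  -43.15   0.61] turn cw 56.3 yang 63.9 pos [241.8 493.5 230.6]
```

Emit:
servo_tool(
  moves="-2.78 -2.88 0 0 8.5;-2.78 -2.88 0 0 8.5;-2.78 -2.88 0 0 8.5;-2.78 -2.88 0 0 8.5;-2.78 -2.88 0 0 8.5",
  force=30,
)

```text
time: 0.52
position: [303.2, 301.7, 230.9]
ee_rot: [-0.708, -3.06, 0.001]
wrist_force: [0.8, 0.3, 0.2]
width: 85.1
```

Emit:
servo_tool(
  moves="-2.78 -2.88 0 0 8.5;-2.78 -2.88 0 0 8.5;-2.78 -2.88 0 0 8.5;-2.78 -2.88 0 0 8.5;-2.78 -2.88 0 0 8.5",
)

```text
time: 0.93
position: [364.7, 111.1, 231.3]
ee_rot: [0.709, 3.06, 0.0]
wrist_force: [0.2, 0.6, -0.6]
width: 85.0
```

Emit:
servo_tool(
  moves="0 0 0 7 6;0 0 0 7 6;0 0 0 7 6;0 0 0 7 6;0 0 0 7 6",
)

```text
time: 1.35
position: [364.7, 112.6, 231.0]
ee_rot: [-1.606, -2.699, 0.001]
wrist_force: [0.9, 1.1, 0.2]
width: 60.0
```

Emit:
servo_tool(
  moves="0 0 0 7 5;0 0 0 7 5;0 0 0 7 5;0 0 0 0 5;0 0 0 0 5",
)

```text
time: 1.77
position: [364.7, 112.9, 231.1]
ee_rot: [-2.059, -2.372, 0.001]
wrist_force: [-0.6, -0.5, -0.6]
width: 50.1
```

Run:
```python
from h import *
d=np.radians(187.6); X=PIV+144*np.array([np.cos(d),np.sin(d)])
goto([*X,225],7.6)
```

```text
shift cm [-19.72   3.41   0.61] turn cw 0.5 yang 8.1 pos [364.7 112.9 231.1]
```

Emit:
servo_tool(
  moves="-3.9 0.68 0 0.5 5;-3.9 0.68 0 0 5;-3.9 0.68 0 0 5;-4 0.68 0 0 5;-4 0.68 0 0 5",
)

```text
time: 2.18
position: [424.4, -79.7, 231.4]
ee_rot: [2.068, 2.365, 0.0]
wrist_force: [1.5, 0.4, -0.1]
width: 50.3
```

Run:
```python
from h import *
snap('top','top1'); snap('scene','scene1')
d=np.radians(187.6); X=PIV+144*np.array([np.cos(d),np.sin(d)])
goto([*X,160],7.6)
f=cv2.imread('pics/top1.png'); a=cv2.resize(f[110:260,205:325],None,fx=4,fy=4)
g=cv2.imread('pics/scene1.png'); b=cv2.resize(g[100:250,190:270],None,fx=4,fy=4)
cv2.imwrite('pics/z1.png',np.hstack([a,b]))
```

```text
shift cm [0.59 0.1  7.12] turn cw -0.3 yang 7.3 pos [426.  -83.4 231.2]
```

View pics/z1.png

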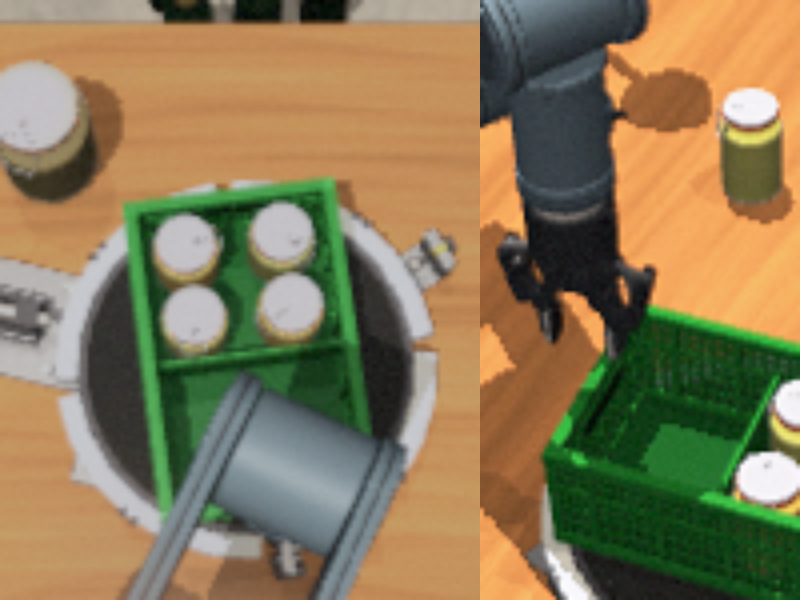

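The fingers straddle the near short rim: in the right half of this picture they sit at about (550,330) and (620,340), with the rim between. I'm descending now.

Emit:
servo_tool(
  moves="0.6 0.1 1.5 0 5;0 0 1.5 0 5;0 0 1.5 0 5;0 0 1.4 0 5;0 0 1.2 0 5",
)

```text
time: 2.7
position: [423.9, -71.1, 159.3]
ee_rot: [-2.068, -2.363, 0.0]
wrist_force: [-0.2, 0.4, -0.0]
width: 50.0
```

Emit:
servo_tool(
  moves="0 0 0 0 0.5;0 0 0 0 0.5;0 0 0 0 0.5;0 0 0 0 0.5;0 0 0 0 0.5",
  force=30,
)

```text
time: 3.12
position: [426.7, -71.9, 161.3]
ee_rot: [2.07, 2.358, 0.005]
wrist_force: [6.4, 0.4, -6.1]
width: 11.2
```

Run:
```python
from h import *
d=np.radians(187.6); X=PIV+144*np.array([np.cos(d),np.sin(d)])
goto([*X,160],7.6); s=get_state(); print(s['wrist_force'],s['ft_torque'],s['width'])
```

```text
shift cm [-0.55 -0.12  0.13] turn cw -0.2 yang 7.4 pos [426.7 -71.9 161.3]
[ 6.36669923  0.43610677 -6.09952776] [ 0.16613225 -0.93382551 -0.03406735] 11.183640777523411
```

Emit:
servo_tool(
  moves="0 0.2 0 0 0.5;0.25 0.01 0 1 0.5;0.5 0.03 0 2 0.5;0.5 0.03 0 2 0.5;0 0 0 0 0.5",
)

```text
time: 3.53
position: [426.2, -58.3, 161.2]
ee_rot: [2.176, 2.265, 0.002]
wrist_force: [-2.0, 1.6, 4.9]
width: 11.1
```

```bash
cat >> h.py <<'E'
def rep():
    s,p,R,a=tool(); v=p[:2]-PIV; th=np.degrees(np.arctan2(v[1],v[0]))%360
    F=np.array(s['wrist_force']); er=v/np.linalg.norm(v); et=np.array([er[1],-er[0]]) # cw tangential
    print('t',round(s['time'],2),'polar',round(th,2),'r',round(np.linalg.norm(v),1),'yang',round(a,2),'z',p[2].round(1),'Frad',round(F[:2]@er,1),'Fcw',round(F[:2]@et,1),'Fz',F[2].round(1),'Mz',np.round(s['ft_torque'][2],2),'w',round(s['width'],1))
E
python3 -c "
from h import *
rep()"
```

```text
t 3.53 polar 179.9 r 142.8 yang 2.31 z 161.2 Frad 2.0 Fcw 1.6 Fz 4.9 Mz -0.3 w 11.1
```

Emit:
servo_tool(
  moves="0.5 0.03 0 2 0.5;0.5 0.03 0 2 0.5;0.5 0.03 0 2 0.5;0.5 0.03 0 2 0.5;0 0 0 0 0.5",
)

```text
time: 3.95
position: [427.7, -38.5, 161.2]
ee_rot: [2.327, 2.109, 0.002]
wrist_force: [-2.0, -0.8, 6.3]
width: 11.6
```

```bash
python3 -c "
from h import *
rep()"
```

```text
t 3.95 polar 171.93 r 142.7 yang -5.63 z 161.2 Frad 1.8 Fcw -1.1 Fz 6.3 Mz -0.2 w 11.6
```

Emit:
servo_tool(
  moves="0.25 0.01 0 1 0.5;0.25 0.01 0 1 0.5;0 0 0 0 0.5",
)

```text
time: 4.2
position: [428.5, -34.1, 161.2]
ee_rot: [2.362, 2.069, 0.001]
wrist_force: [-1.8, 1.5, 6.2]
width: 11.1
```

```bash
python3 -c "
from h import *
rep()"
```

```text
t 4.2 polar 170.15 r 142.6 yang -7.57 z 161.2 Frad 2.0 Fcw 1.1 Fz 6.2 Mz -0.09 w 11.1
```

Emit:
servo_tool(
  moves="0.25 0.01 0 1 0.5;0.25 0.01 0 1 0.5;0 0 0 0 0.5",
)

```text
time: 4.45
position: [429.3, -29.6, 161.2]
ee_rot: [2.397, 2.028, 0.0]
wrist_force: [-1.9, 0.2, 6.6]
width: 11.4
```

```bash
python3 -c "
from h import *
rep()"
```

```text
t 4.45 polar 168.32 r 142.6 yang -9.55 z 161.2 Frad 1.9 Fcw -0.2 Fz 6.6 Mz -0.02 w 11.4
```

Emit:
servo_tool(
  moves="0.25 0.01 0 1 0.5;0 0 0 0 0.5",
)

```text
time: 4.62
position: [429.7, -28.2, 161.2]
ee_rot: [2.413, 2.007, -0.002]
wrist_force: [-3.5, -4.4, 6.3]
width: 11.0
```

```bash
python3 -c "
from h import *
rep()"
```

```text
t 4.62 polar 167.72 r 142.6 yang -10.5 z 161.2 Frad 2.5 Fcw -5.1 Fz 6.3 Mz 0.27 w 11.0
```

Emit:
servo_tool(
  moves="0.25 0.01 0 1 0.5;0 0 0 0 0.5",
)

```text
time: 4.78
position: [430.3, -25.2, 161.2]
ee_rot: [2.432, 1.986, -0.001]
wrist_force: [-2.7, -2.1, 5.4]
width: 11.5
```

```bash
python3 -c "
from h import *
rep()"
```

```text
t 4.78 polar 166.48 r 142.6 yang -11.54 z 161.2 Frad 2.2 Fcw -2.6 Fz 5.4 Mz 0.13 w 11.5
```

Emit:
servo_tool(
  moves="0.25 0.01 0 1 0.5;0 0 0 0 0.5",
)

```text
time: 4.95
position: [431.1, -22.2, 161.2]
ee_rot: [2.45, 1.964, 0.001]
wrist_force: [-0.9, 0.8, 5.7]
width: 11.6
```

```bash
python3 -c "
from h import *
rep()"
```

```text
t 4.95 polar 165.27 r 142.6 yang -12.56 z 161.2 Frad 1.1 Fcw 0.6 Fz 5.7 Mz 0.01 w 11.6
```

Emit:
servo_tool(
  moves="0.25 0.01 0 1 0.5;0 0 0 0 0.5",
)

```text
time: 5.12
position: [431.7, -20.0, 161.2]
ee_rot: [2.467, 1.943, 0.0]
wrist_force: [-2.3, -0.4, 6.5]
width: 11.3
```

```bash
python3 -c "
from h import *
rep()"
```

```text
t 5.12 polar 164.34 r 142.6 yang -13.55 z 161.2 Frad 2.1 Fcw -1.1 Fz 6.5 Mz 0.02 w 11.3
```

Emit:
servo_tool(
  moves="0.25 0.01 0 1 0.5;0 0 0 0 0.5",
)

```text
time: 5.28
position: [432.2, -18.4, 161.2]
ee_rot: [2.482, 1.922, -0.002]
wrist_force: [-3.2, -4.6, 6.2]
width: 11.3
```

```bash
python3 -c "
from h import *
rep()"
```

```text
t 5.28 polar 163.66 r 142.6 yang -14.51 z 161.2 Frad 1.8 Fcw -5.4 Fz 6.2 Mz 0.25 w 11.3
```

Emit:
servo_tool(
  moves="0.25 0.01 0 1 0.5;0 0 0 0 0.5",
)

```text
time: 5.45
position: [433.1, -15.4, 161.2]
ee_rot: [2.5, 1.899, -0.0]
wrist_force: [-1.7, -1.7, 6.4]
width: 11.3
```

```bash
python3 -c "
from h import *
rep()"
```

```text
t 5.45 polar 162.42 r 142.6 yang -15.54 z 161.2 Frad 1.1 Fcw -2.1 Fz 6.4 Mz 0.11 w 11.3
```

Emit:
servo_tool(
  moves="0.25 0.01 0 1 0.5;0 0 0 0 0.5",
)

```text
time: 5.62
position: [434.0, -12.6, 161.2]
ee_rot: [2.517, 1.877, 0.001]
wrist_force: [-1.0, -0.9, 4.9]
width: 11.1
```

```bash
python3 -c "
from h import *
rep()"
```

```text
t 5.62 polar 161.21 r 142.6 yang -16.57 z 161.2 Frad 0.6 Fcw -1.1 Fz 4.9 Mz -0.08 w 11.1
```

Emit:
servo_tool(
  moves="0.25 0.01 0 1 0.5;0 0 0 0 0.5",
)

```text
time: 5.78
position: [435.0, -10.0, 161.2]
ee_rot: [2.534, 1.855, 0.002]
wrist_force: [-0.8, 1.3, 6.3]
width: 11.5
```

```bash
python3 -c "
from h import *
rep()"
```

```text
t 5.78 polar 160.1 r 142.5 yang -17.57 z 161.2 Frad 1.2 Fcw 1.0 Fz 6.3 Mz -0.05 w 11.5
```

Emit:
servo_tool(
  moves="0.25 0.01 0 1 0.5;0 0 0 0 0.5",
)

```text
time: 5.95
position: [435.8, -7.7, 161.2]
ee_rot: [2.55, 1.833, 0.002]
wrist_force: [-0.2, 0.9, 5.8]
width: 11.1
```

```bash
python3 -c "
from h import *
rep()"
```

```text
t 5.95 polar 159.1 r 142.5 yang -18.57 z 161.2 Frad 0.5 Fcw 0.8 Fz 5.8 Mz -0.1 w 11.1
```

Emit:
servo_tool(
  moves="0.25 0.01 0 1 0.5;0 0 0 0 0.5",
)

```text
time: 6.12
position: [436.8, -5.3, 161.2]
ee_rot: [2.566, 1.811, 0.002]
wrist_force: [-0.1, 1.4, 6.0]
width: 11.3
```

```bash
python3 -c "
from h import *
rep()"
```

```text
t 6.12 polar 158.09 r 142.5 yang -19.57 z 161.2 Frad 0.6 Fcw 1.3 Fz 6.0 Mz -0.04 w 11.3
```

Emit:
servo_tool(
  moves="0.75 0.05 0 3 0.5;0.75 0.05 0 3 0.5;0.75 0.05 0 3 0.5;0.75 0.05 0 3 0.5;0.75 0.05 0 3 0.5",
)

```text
time: 6.53
position: [455.3, 27.2, 161.2]
ee_rot: [2.781, 1.458, 0.002]
wrist_force: [0.6, -0.8, 5.0]
width: 11.4
```

Emit:
servo_tool(
  moves="0.75 0.05 0 3 0.5;0.75 0.05 0 3 0.5;0.75 0.05 0 3 0.5;0.75 0.05 0 3 0.5;0.75 0.05 0 3 0.5",
)

```text
time: 6.95
position: [481.6, 54.0, 161.2]
ee_rot: [2.948, 1.083, 0.002]
wrist_force: [-0.1, -1.3, 5.0]
width: 11.3
```

```bash
python3 -c "
from h import *
rep()"
```

```text
t 6.95 polar 127.83 r 142.5 yang -49.65 z 161.2 Frad -1.0 Fcw -0.9 Fz 5.0 Mz 0.0 w 11.3
```

Emit:
servo_tool(
  moves="0.75 0.05 0 3 0.5;0.75 0.05 0 3 0.5;0.75 0.05 0 3 0.5;0.75 0.05 0 3 0.5;0.75 0.05 0 3 0.5",
)

```text
time: 7.37
position: [514.0, 73.0, 161.3]
ee_rot: [3.064, 0.689, 0.003]
wrist_force: [-0.3, -1.6, 4.3]
width: 11.3
```

```bash
python3 -c "
from h import *
rep()"
```

```text
t 7.37 polar 112.7 r 142.6 yang -64.65 z 161.3 Frad -1.3 Fcw -0.9 Fz 4.3 Mz 0.11 w 11.3
```

Emit:
servo_tool(
  moves="0.75 0.05 0 3 0.5;0.75 0.05 0 3 0.5;0.75 0.05 0 3 0.5;0.75 0.05 0 3 0.5;0.75 0.05 0 3 0.5",
)

```text
time: 7.78
position: [550.1, 83.1, 161.3]
ee_rot: [3.128, 0.284, 0.003]
wrist_force: [-0.7, -1.4, 4.2]
width: 11.5
```

Emit:
servo_tool(
  moves="0.75 0.05 0 3 0.5;0.75 0.05 0 3 0.5;0.75 0.05 0 3 0.5;0.75 0.05 0 3 0.5;0 0 0 0 0.5",
)

```text
time: 8.2
position: [581.9, 84.0, 161.3]
ee_rot: [-3.141, 0.047, -0.008]
wrist_force: [1.4, 1.1, 5.4]
width: 11.2
```

```bash
python3 -c "
from h import *
rep()"
```

```text
t 8.2 polar 84.82 r 143.1 yang -91.7 z 161.3 Frad 1.3 Fcw 1.3 Fz 5.4 Mz -0.26 w 11.2
```

Emit:
servo_tool(
  moves="0.25 0.01 0 1 0.5;0.25 0.01 0 1 0.5;0.25 0.01 0 1 0.5;0 0 0 0 0.5",
)

```text
time: 8.53
position: [587.7, 83.5, 161.3]
ee_rot: [3.139, -0.124, 0.004]
wrist_force: [1.9, -0.2, 5.0]
width: 11.2
```

```bash
python3 -c "
from h import *
rep()"
```

```text
t 8.53 polar 82.49 r 143.2 yang -94.54 z 161.3 Frad 0.1 Fcw 1.9 Fz 5.0 Mz 0.07 w 11.2
```

Emit:
servo_tool(
  moves="0.25 0.01 0 1 0.5;0.25 0.01 0 1 0.5;0 0 0 0 0.5",
)

```text
time: 8.78
position: [592.6, 82.8, 161.3]
ee_rot: [3.136, -0.18, 0.004]
wrist_force: [1.9, -0.1, 5.6]
width: 11.3
```

```bash
python3 -c "
from h import *
rep()"
```

```text
t 8.78 polar 80.51 r 143.2 yang -96.56 z 161.3 Frad 0.2 Fcw 1.9 Fz 5.6 Mz 0.08 w 11.3
```

Emit:
servo_tool(
  moves="0.25 0.01 0 1 0.5;0 0 0 0 0.5",
)

```text
time: 8.95
position: [594.9, 82.4, 161.3]
ee_rot: [3.135, -0.207, 0.004]
wrist_force: [2.8, -0.4, 5.4]
width: 11.0
```

```bash
python3 -c "
from h import *
rep()"
```

```text
t 8.95 polar 79.59 r 143.3 yang -97.55 z 161.3 Frad 0.1 Fcw 2.9 Fz 5.4 Mz 0.12 w 11.0
```

Emit:
servo_tool(
  moves="0.25 0.01 0 1 0.5;0 0 0 0 0.5",
)

```text
time: 9.12
position: [597.3, 82.0, 161.3]
ee_rot: [3.133, -0.234, 0.004]
wrist_force: [2.9, -0.1, 5.9]
width: 11.4
```

```bash
python3 -c "
from h import *
rep()"
```

```text
t 9.12 polar 78.59 r 143.3 yang -98.55 z 161.3 Frad 0.5 Fcw 2.9 Fz 5.9 Mz 0.18 w 11.4
```

Emit:
servo_tool(
  moves="0.25 0.01 0 1 0.5;0 0 0 0 0.5",
)

```text
time: 9.28
position: [599.8, 81.5, 161.3]
ee_rot: [3.131, -0.262, 0.004]
wrist_force: [1.7, 0.1, 5.3]
width: 11.5
```

```bash
python3 -c "
from h import *
rep()"
```

```text
t 9.28 polar 77.58 r 143.3 yang -99.55 z 161.3 Frad 0.5 Fcw 1.6 Fz 5.3 Mz 0.17 w 11.5
```

Emit:
servo_tool(
  moves="0.25 0.01 0 1 0.5;0 0 0 0 0.5",
)

```text
time: 9.45
position: [600.4, 81.3, 161.2]
ee_rot: [3.128, -0.287, -0.002]
wrist_force: [-3.9, 0.7, 10.1]
width: 11.2
```

```bash
python3 -c "
from h import *
rep()"
```

```text
t 9.45 polar 77.34 r 143.3 yang -100.5 z 161.2 Frad -0.2 Fcw -4.0 Fz 10.1 Mz 0.52 w 11.2
```

Emit:
servo_tool(
  moves="0.25 0.01 0 1 0.5;0 0 0 0 0.5",
)

```text
time: 9.62
position: [602.9, 80.8, 161.3]
ee_rot: [3.126, -0.314, -0.002]
wrist_force: [-3.7, -0.0, 10.0]
width: 11.4
```

```bash
python3 -c "
from h import *
rep()"
```

```text
t 9.62 polar 76.33 r 143.3 yang -101.49 z 161.3 Frad -0.9 Fcw -3.5 Fz 10.0 Mz 0.52 w 11.4
```

Emit:
servo_tool(
  moves="0.25 0.01 0 1 0.5;0 0 0 0 0.5",
)

```text
time: 9.78
position: [606.3, 79.9, 161.2]
ee_rot: [3.123, -0.342, 0.002]
wrist_force: [0.1, -0.2, 7.3]
width: 11.3
```

```bash
python3 -c "
from h import *
rep()"
```

```text
t 9.78 polar 74.91 r 143.4 yang -102.51 z 161.2 Frad -0.1 Fcw 0.1 Fz 7.3 Mz 0.34 w 11.3
```

Emit:
servo_tool(
  moves="0.12 0.01 0 0.5 0.5;0 0 0 0 0.5",
)

```text
time: 9.95
position: [607.7, 79.6, 161.3]
ee_rot: [3.121, -0.356, 0.003]
wrist_force: [0.4, -1.2, 6.1]
width: 11.4
```

```bash
python3 -c "
from h import *
rep()"
```

```text
t 9.95 polar 74.33 r 143.4 yang -103.0 z 161.3 Frad -1.0 Fcw 0.7 Fz 6.1 Mz 0.33 w 11.4
```

Emit:
servo_tool(
  moves="0.25 0.01 0 1 0.5;0 0 0 0 0.5",
)

```text
time: 10.12
position: [610.0, 78.9, 161.2]
ee_rot: [3.118, -0.384, 0.002]
wrist_force: [-0.1, 0.5, 7.4]
width: 11.1
```

```bash
python3 -c "
from h import *
rep()"
```

```text
t 10.12 polar 73.39 r 143.4 yang -104.03 z 161.2 Frad 0.4 Fcw -0.2 Fz 7.4 Mz 0.31 w 11.1
```

Emit:
servo_tool(
  moves="-0.25 -0.01 0 -1 0.5;0 0 0 0 0.5",
)

```text
time: 10.28
position: [609.2, 79.2, 161.3]
ee_rot: [3.121, -0.355, 0.008]
wrist_force: [5.2, -1.2, 2.4]
width: 11.6
```

```bash
python3 -c "
from h import *
rep()"
```

```text
t 10.28 polar 73.71 r 143.4 yang -102.99 z 161.3 Frad 0.3 Fcw 5.4 Fz 2.4 Mz -0.08 w 11.6
```

Emit:
servo_tool(
  moves="0 0 0 0 5;0 0 0 0 5;0 0 0 0 5;0 0 0 0 5",
)

```text
time: 10.62
position: [606.5, 79.8, 159.6]
ee_rot: [3.121, -0.358, -0.003]
wrist_force: [-0.3, -0.1, -0.2]
width: 50.1
```

```bash
python3 -c "
from h import *
rep()"
```

```text
t 10.62 polar 74.82 r 143.3 yang -103.08 z 159.6 Frad -0.2 Fcw -0.2 Fz -0.2 Mz -0.02 w 50.1
```

Emit:
servo_tool(
  moves="0 0 -2 0 5;0 0 -2 0 5;0 0 -2.5 0 5;0 0 -2.5 0 5;0 0 0 0 5",
)

```text
time: 11.03
position: [609.5, 79.7, 255.8]
ee_rot: [-3.121, 0.358, -0.013]
wrist_force: [1.2, 0.1, 0.9]
width: 49.8
```

Run:
```python
from h import *
goto([430,200,260],-103)
```

```text
shift cm [-20.2   -7.65  -0.57] turn cw -0.1 yang -103.1 pos [609.5  79.7 255.8]
```

Emit:
servo_tool(
  moves="-3.8 -1.5 0 0 5;-3.8 -1.5 0 0 5;-3.8 -1.5 0 0 5;-3.8 -1.5 0 0 5;-3.8 -1.5 0 0 5",
)

```text
time: 11.45
position: [437.1, 196.4, 249.5]
ee_rot: [3.121, -0.359, -0.002]
wrist_force: [0.2, 0.0, -0.2]
width: 50.0
```

Run:
```python
from h import *
snap('top','top2'); snap('scene','scene2')
f=cv2.imread('pics/top2.png'); cv2.imwrite('pics/z2.png',cv2.resize(f[115:265,165:325],None,fx=4,fy=4,interpolation=cv2.INTER_CUBIC))
f=cv2.imread('pics/scene2.png'); cv2.imwrite('pics/z3.png',cv2.resize(f[150:300,190:365],None,fx=4,fy=4,interpolation=cv2.INTER_CUBIC))
```

```text
(no output)
```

View pics/z2.png

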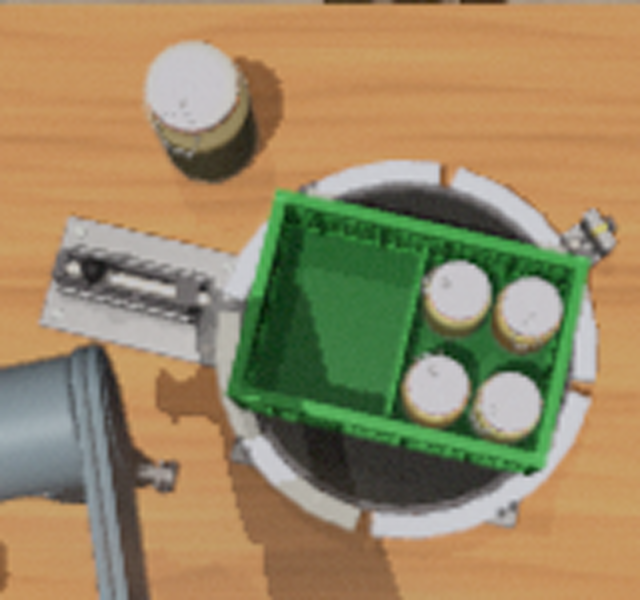

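View pics/z3.png

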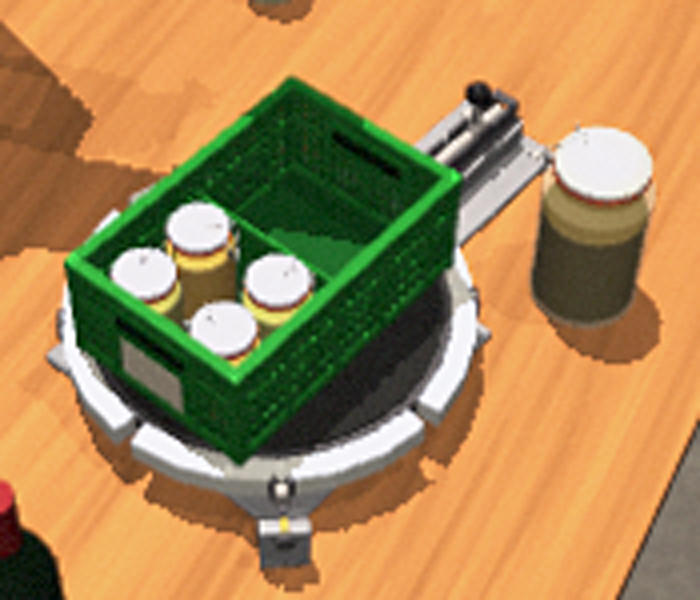

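The crate's empty half now faces the bolt, and the roller at (280,488) in the scene crop sits between the ridges. I'm measuring the slots at (447,177), (580,385) and (365,523).

Run:
```python
from h import *
c=dict(np.load('pics/top2.npz'))
Z=lambda x,y,z:ray(c,165+(x+.5)/4-.5,115+(y+.5)/4-.5,z)
for p in [(447,177),(578,386),(365,523)]:
    w=Z(*p,66); d=w[:2]-PIV; print(w.round(0),np.degrees(np.arctan2(d[1],d[0]))%360,np.linalg.norm(d))
a=Z(447,177,66);b=Z(365,523,66);print('dia ang',np.degrees(np.arctan2(*(a-b)[[1,0]])), (a+b)/2)
f=c['frame']
# dark knob centroid
sub=f[170:200,175:195].astype(int).sum(2); ys,xs=np.where(sub<120); print(np.c_[xs+175,ys+170].mean(0), len(xs)); k=np.c_[xs+175,ys+170].mean(0)
print('knob',ray(c,*k,99)); print('manual',Z(92,270,99))
s=dict(np.load('pics/scene2.npz')); u,v=190+(480.5)/4-.5,150+96/4-.5
print('scene',ray(s,u,v,99))
# triangulate with manual
for (x,y) in [(92,270)]:
  o1=ray(c,165+(x+.5)/4-.5,115+(y+.5)/4-.5,0);o2=ray(c,165+(x+.5)/4-.5,115+(y+.5)/4-.5,200)
  p1=ray(s,u,v,0);p2=ray(s,u,v,200)
  d1=(o2-o1)/np.linalg.norm(o2-o1);d2=(p2-p1)/np.linalg.norm(p2-p1)
  A=np.c_[d1,-d2];t=np.linalg.lstsq(A,p1-o1,rcond=None)[0];q1=o1+d1*t[0];q2=p1+d2*t[1];print('tri',(q1+q2)/2,np.linalg.norm(q1-q2))
```

```text
[ 744. -101.   66.] 346.4005102218065 179.63597355902274
[ 529. -229.   66.] 256.9195167813119 175.4826700683019
[394. -17.  66.] 166.59769922623875 179.59267593397493
dia ang -13.500907159528461 [568.94889257 -58.80559305  66.        ]
[188.36842105 182.05263158] 19
knob [641.74423567 248.05341615  99.        ]
manual [641.46007157 250.96501924  99.        ]
scene [640.96616065 252.16935136  99.        ]
tri [641.31960978 250.80440026 100.29756287] 0.2781236323727992
```

Run:
```python
from h import *
goto([641,251.5,180],-103.3)
```

```text
shift cm [19.04 -9.77  6.92] turn cw 0.5 yang -102.8 pos [433.9 198.5 249.9]
```

Emit:
servo_tool(
  moves="3.17 -1.63 0 0.5 5;3.17 -1.63 0 0 5;3.17 -1.63 0 0 5;3.17 -1.63 0 0 5;3.17 -1.63 0 0 5",
)

```text
time: 11.97
position: [614.1, 238.1, 249.4]
ee_rot: [3.119, -0.372, -0.001]
wrist_force: [-0.4, 1.1, 0.1]
width: 50.0
```

Emit:
servo_tool(
  moves="3.17 -1.63 1 0 5;0 0 3 0 5;0 0 3 0 5;0 0 0 0 5;0 0 0 0 5",
)

```text
time: 12.38
position: [645.8, 245.7, 177.4]
ee_rot: [3.117, -0.372, -0.009]
wrist_force: [-0.1, -0.2, 0.2]
width: 49.7
```

Run:
```python
from h import *
goto([641,251.5,80],-103.3)
snap('scene','scene3');snap('top','top3')
f=cv2.imread('pics/scene3.png'); cv2.imwrite('pics/z4.png',cv2.resize(f[90:230,250:390],None,fx=4,fy=4,interpolation=cv2.INTER_CUBIC))
```

```text
shift cm [-0.54 -0.48  9.74] turn cw -0.3 yang -103.6 pos [645.8 245.7 177.4]
```

View pics/z4.png

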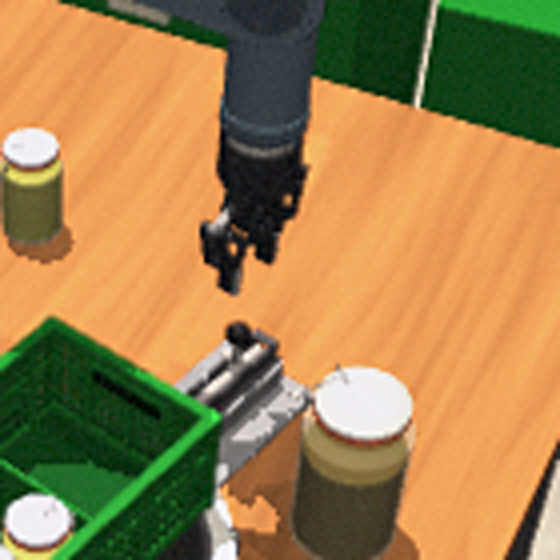

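The fingers hang above the knob at (238,333), which stands free with the handle upright. I'm correcting the sideways offset and descending.

Emit:
servo_tool(
  moves="-0.5 -0.5 0 0 5;0 0 2.5 0 5;0 0 2.5 0 5;0 0 2.4 0 5;0 0 2 0 5",
)

```text
time: 12.9
position: [643.8, 253.2, 87.6]
ee_rot: [-3.118, 0.372, -0.005]
wrist_force: [0.3, -0.0, -0.1]
width: 50.1
```

Emit:
servo_tool(
  moves="0 0 0 0 5;0 0 0 0 5",
)

```text
time: 13.07
position: [643.3, 253.0, 87.4]
ee_rot: [-3.119, 0.372, -0.0]
wrist_force: [-0.7, 0.3, 1.1]
width: 50.2
```

Run:
```python
from h import *
goto([641,251.5,80],-103.3); print(get_state()['wrist_force'])
```

```text
shift cm [-0.19  0.2   0.74] turn cw -0.3 yang -103.6 pos [643.3 253.   87.4]
[-0.7157936   0.28082494  1.11648423]
```

Emit:
servo_tool(
  moves="-0.2 0.2 0.7 0 5;0 0 0 0 5;0 0 0 0 2;0 0 0 0 2;0 0 0 0 2",
  force=30,
)

```text
time: 13.48
position: [641.8, 251.0, 80.8]
ee_rot: [-3.119, 0.372, -0.003]
wrist_force: [-1.2, -0.9, 4.9]
width: 24.2
```

Emit:
servo_tool(
  moves="0 0 0 0 2;0 0 0 0 2;0 0 0 0 2",
)

```text
time: 13.73
position: [641.7, 251.0, 80.8]
ee_rot: [-3.119, 0.372, -0.003]
wrist_force: [-0.3, -1.1, 6.5]
width: 24.1
```

Run:
```python
from h import *
goto([641,251.5,80],-103.3); print(get_state()['wrist_force'])
```

```text
shift cm [-0.08 -0.03  0.08] turn cw -0.3 yang -103.6 pos [641.7 251.   80.8]
[-0.29208508 -1.05176014  6.47874959]
```

Emit:
servo_tool(
  moves="0 0.6 0 0 2;0 0.6 0 0 2;0 0.6 0 0 2;0 0 0 0 2",
)

```text
time: 14.07
position: [637.5, 233.0, 80.8]
ee_rot: [-3.119, 0.373, -0.003]
wrist_force: [-0.8, -1.0, 6.5]
width: 24.2
```

Emit:
servo_tool(
  moves="0 0.5 0 0 2;0 0.5 0 0 2;0 0.5 0 0 2;0 0.5 0 0 2;0 0 0 0 2",
)

```text
time: 14.48
position: [632.9, 213.7, 80.8]
ee_rot: [-3.119, 0.373, -0.004]
wrist_force: [-1.0, -0.4, 6.6]
width: 24.0
```

Run:
```python
from h import *
goto([641,251.5,80],-103.3); s=get_state();print(s['wrist_force'],s['ft_torque'],s['width'])
```

```text
shift cm [-0.1  -3.87  0.09] turn cw -0.3 yang -103.6 pos [632.9 213.7  80.8]
[-0.96514631 -0.41177776  6.61493635] [-0.18663252  0.14778462  0.01946451] 23.958386809804157
```

Emit:
servo_tool(
  moves="0 0.15 0 0 2;0 0.15 0 0 2;0 0.15 0 0 2;0 0 0 0 2",
)

```text
time: 14.82
position: [632.7, 212.9, 80.8]
ee_rot: [-3.113, 0.372, -0.007]
wrist_force: [2.7, 10.4, 2.8]
width: 24.1
```

Emit:
servo_tool(
  moves="0 0.2 0 0 2;0 0 0 0 2;0 0 0 0 2",
)

```text
time: 15.07
position: [632.6, 212.6, 80.9]
ee_rot: [-3.111, 0.371, -0.008]
wrist_force: [4.4, 15.6, 2.5]
width: 23.9
```

Run:
```python
from h import *
goto([641.7,251.0,80.8],-103.3); s=get_state();print(s['wrist_force'],s['ft_torque'],s['width'])
snap('scene','scene4');snap('top','top4')
f=cv2.imread('pics/scene4.png'); cv2.imwrite('pics/z5.png',cv2.resize(f[110:250,250:390],None,fx=4,fy=4,interpolation=cv2.INTER_CUBIC))
```

```text
shift cm [-0.02 -3.94  0.05] turn cw -0.3 yang -103.6 pos [632.6 212.6  80.9]
[ 4.42611184 15.61368506  2.45659591] [ 2.39211687 -0.57093867  0.04415923] 23.93310468416475
```

View pics/z5.png

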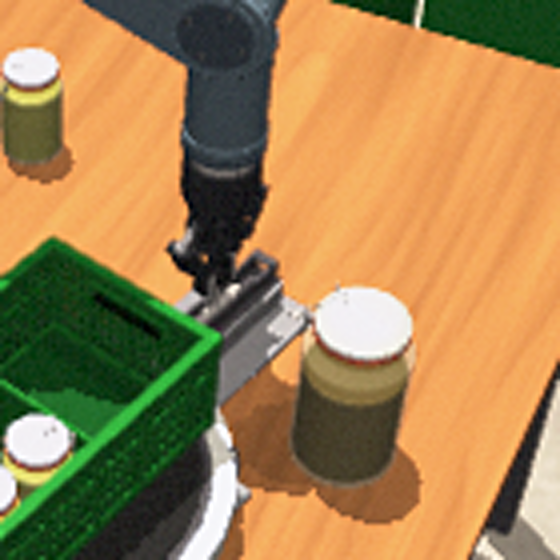

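Emit:
servo_tool(
  moves="0 -0.25 0 0 2;-0.68 0 0.05 0 2;-0.66 0 0.15 0 2;0 0 0 0 2",
)

```text
time: 15.5
position: [619.0, 216.2, 78.2]
ee_rot: [-3.115, 0.371, -0.005]
wrist_force: [2.5, 9.0, 1.0]
width: 24.2
```

Run:
```python
from h import *
goto([632.6,212.6,80.9],-103.3); s=get_state();print(s['wrist_force'],s['ft_torque'],s['width'])
```

```text
shift cm [ 1.41  0.03 -0.26] turn cw -0.3 yang -103.6 pos [619.  216.2  78.2]
[2.49599412 8.9605418  1.02487816] [ 1.31386973 -0.49451023  0.02001174] 24.222249270786083
```

Moving freely along the arc with low forces. I'm continuing.

Emit:
servo_tool(
  moves="-0.64 0 0.24 0 2;-0.6 0 0.33 0 2;-0.54 0 0.41 0 2;0 0 0 0 2",
)

```text
time: 15.83
position: [601.7, 220.4, 68.0]
ee_rot: [-3.115, 0.371, -0.005]
wrist_force: [3.2, 9.2, 1.1]
width: 24.2
```

Run:
```python
from h import *
goto([632.6,212.6,80.9],-103.3); s=get_state();print(s['wrist_force'],s['ft_torque'],s['width'])
```

```text
shift cm [ 3.19  0.02 -1.28] turn cw -0.3 yang -103.6 pos [601.7 220.4  68. ]
[3.21132372 9.15613651 1.12146947] [ 1.32338732 -0.56224547  0.03357723] 24.18784477848014
```

Emit:
servo_tool(
  moves="-0.48 0 0.49 0 2;-0.4 0 0.55 0 2;-0.32 0 0.6 0 2;0 0 0 0 2",
)

```text
time: 16.17
position: [590.5, 223.1, 51.4]
ee_rot: [-3.115, 0.372, -0.006]
wrist_force: [3.2, 10.5, 0.7]
width: 24.4
```

Run:
```python
from h import *
goto([632.6,212.6,80.9],-103.3); s=get_state();print(s['wrist_force'],s['ft_torque'],s['width'])
```

```text
shift cm [ 4.35  0.01 -2.94] turn cw -0.3 yang -103.6 pos [590.5 223.1  51.4]
[ 3.22180432 10.48386301  0.72249823] [ 1.3559296  -0.60820227  0.07875246] 24.369669328811952
```

Emit:
servo_tool(
  moves="-0.23 0 0.64 0 2;-0.13 0 0.67 0 2;0 0 0 0 2",
)

```text
time: 16.42
position: [587.2, 223.9, 38.2]
ee_rot: [-3.115, 0.372, -0.006]
wrist_force: [3.5, 9.2, 0.2]
width: 24.0
```

Run:
```python
from h import *
goto([632.6,212.6,80.9],-103.3); s=get_state();print(s['wrist_force'],s['ft_torque'],s['width'])
snap('scene','scene5');snap('top','top5')
f=cv2.imread('pics/scene5.png'); cv2.imwrite('pics/z6.png',cv2.resize(f[110:250,250:390],None,fx=4,fy=4,interpolation=cv2.INTER_CUBIC))
```

```text
shift cm [ 4.69  0.01 -4.26] turn cw -0.3 yang -103.6 pos [587.2 223.9  38.2]
[3.46197417 9.2455693  0.21155944] [ 1.40139067 -0.62202468  0.01931803] 23.979740677927982
```

View pics/z6.png

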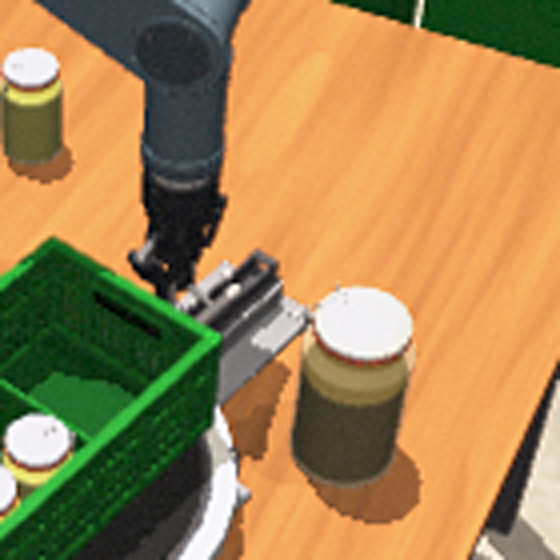

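The arm went down with the knob, at about (175,290). I haven't felt the end stop yet, so I'm pressing lower in small steps.

Emit:
servo_tool(
  moves="0 0 0.2 0 2;0 0 0.2 0 2;0 0 0 0 2",
)

```text
time: 16.77
position: [586.7, 224.0, 34.7]
ee_rot: [-3.115, 0.372, -0.004]
wrist_force: [1.1, 10.2, 1.1]
width: 24.0
```

Emit:
servo_tool(
  moves="0 0 0.2 0 2;0 0 0.2 0 2;0 0 0 0 2",
)

```text
time: 17.02
position: [587.2, 224.0, 31.3]
ee_rot: [-3.115, 0.372, -0.006]
wrist_force: [1.3, 10.1, 1.7]
width: 23.8
```

Run:
```python
from h import *
goto([632.6,212.6,80.9],-103.3); s=get_state();print(s['wrist_force'],s['ft_torque'],s['width'])
```

```text
shift cm [ 4.69  0.02 -4.95] turn cw -0.3 yang -103.6 pos [587.2 224.   31.3]
[ 1.28745648 10.06760449  1.68369716] [ 1.4786599  -0.20028004  0.05298374] 23.827983867060794
```

Emit:
servo_tool(
  moves="0 -0.15 -0.2 0 2;0 0 0 0 5;0 0 0 0 5;0 0 0 0 5;0 0 -2 0 5",
)

```text
time: 17.43
position: [582.7, 221.5, 48.0]
ee_rot: [3.116, -0.373, -0.013]
wrist_force: [-0.1, 0.4, -1.1]
width: 50.2
```

Emit:
servo_tool(
  moves="0 0 -3 0 5;0 0 -3 0 5;-3 0 -3 0 5;-4 0 0 0 5;-4 0 0 0 5",
)

```text
time: 17.85
position: [480.3, 248.2, 143.2]
ee_rot: [-3.118, 0.375, -0.006]
wrist_force: [-0.9, 0.5, -0.4]
width: 50.1
```

Emit:
servo_tool(
  moves="-4 0 0 0 5;-4 0 0 0 5;0 0 0 0 5",
)

```text
time: 18.1
position: [393.4, 267.2, 140.4]
ee_rot: [3.117, -0.368, -0.012]
wrist_force: [-0.3, 0.3, -0.3]
width: 49.8
```

Run:
```python
from h import *
s=get_state();print(s['position'],s['wrist_force'])
snap('scene','scene6');snap('top','top6')
f=cv2.imread('pics/scene6.png'); a=cv2.resize(f[150:225,275:350],None,fx=5,fy=5,interpolation=cv2.INTER_CUBIC)
f=cv2.imread('pics/top6.png'); b=cv2.resize(f[150:225,170:245],None,fx=5,fy=5,interpolation=cv2.INTER_CUBIC)
cv2.imwrite('pics/z7.png',np.hstack([a,b]))
```

```text
[393.41132185 267.24134012 140.38176926] [-0.2963099   0.27037331 -0.32431202]
```

View pics/z7.png

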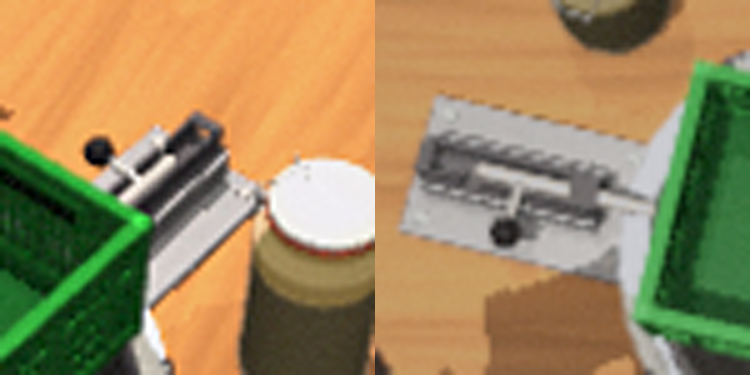

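The bolt is now in the rim slot and the handle is down on the robot side, with the knob at (98,152) in the scene crop and (505,232) in the top crop. I'm triangulating its height.

```bash
cat >> h.py <<'E'
def tri(c,uv,s,st):
    o1=ray(c,*uv,0);o2=ray(c,*uv,200);p1=ray(s,*st,0);p2=ray(s,*st,200)
    d1=(o2-o1)/np.linalg.norm(o2-o1);d2=(p2-p1)/np.linalg.norm(p2-p1)
    t=np.linalg.lstsq(np.c_[d1,-d2],p1-o1,rcond=None)[0];q1=o1+d1*t[0];q2=p1+d2*t[1];return (q1+q2)/2,np.linalg.norm(q1-q2)
def knob(tag):
    c=dict(np.load(f'pics/top{tag}.npz'));s=dict(np.load(f'pics/scene{tag}.npz'))
    def blob(f,x0,x1,y0,y1):
        m=(f[y0:y1,x0:x1].astype(int).max(2)<50).astype(np.uint8); n,l,st,ce=cv2.connectedComponentsWithStats(m); print(st[1:,4],(ce[1:]+[x0,y0]).round(1).tolist()); i=1+np.argmax(st[1:,4]); return ce[i]+[x0,y0]
    return c,s,blob
E
python3 - <<'E'
from h import *
c,s,blob=knob('6')
a=blob(c['frame'],188,204,188,204); b=blob(s['frame'],289,301,174,186)
w,e=tri(c,a,s,b); print(w,e)
u=np.array([np.cos(np.radians(76.7)),np.sin(np.radians(76.7))]); x=np.array([u[1],-u[0]]); d=w[:2]-PIV
print('along',d@u,'across',d@x,'h',w[2], 'phi',np.arctan2(-(d@x),w[2]-52))
E
```

```text
[18] [[195.6, 196.2]]
[17] [[294.0, 180.4]]
[589.71350283 223.44333219  62.83530999] 3.190456751706478
along 279.1464300939696 across -44.70304613539992 h 62.83530998520418 phi 1.3329982636149522
```

The knob height comes out at 63 mm (about 1.33 rad) against 58 mm expected, so the handle may not be fully down. I'll press on the knob from above with shut fingers.

Emit:
servo_tool(
  moves="3.6 0 0 0 0;3.6 0 0 0 0;3.6 0 0 0 0;3.6 0 0 0 0;3.6 0 0 0 0",
)

```text
time: 18.62
position: [580.1, 223.3, 141.2]
ee_rot: [3.119, -0.374, 0.001]
wrist_force: [0.5, 0.3, -1.1]
width: 0.2
```

Emit:
servo_tool(
  moves="1 0 0 0 0;0 0 0 0 0;0 0 0 0 0",
)

```text
time: 18.87
position: [587.0, 221.5, 140.4]
ee_rot: [3.119, -0.375, -0.003]
wrist_force: [-0.0, -0.1, 0.1]
width: 0.0
```

Run:
```python
from h import *
goto([588.5,224,90],-103.3); s=get_state();print(s['wrist_force'],s['width'])
```

```text
shift cm [ 0.09 -0.28  5.04] turn cw -0.4 yang -103.7 pos [587.  221.5 140.4]
[-0.03289474 -0.12189912  0.06222654] 0.048945333270295925
```

Emit:
servo_tool(
  moves="0.1 -0.2 2.5 0 0;0 0 2.5 0 0;0 0 1 0 0;0 0 0 0 0",
)

```text
time: 19.2
position: [584.6, 224.2, 78.6]
ee_rot: [3.118, -0.371, -0.01]
wrist_force: [0.1, 0.1, 0.3]
width: -0.2
```

Emit:
servo_tool(
  moves="0 0 0.3 0 0;0 0 0.3 0 0;0 0 0 0 0",
)

```text
time: 19.45
position: [588.3, 224.5, 76.4]
ee_rot: [-3.119, 0.372, -0.002]
wrist_force: [0.3, 0.2, 0.2]
width: 0.1
```

Emit:
servo_tool(
  moves="0 0 0.2 0 0;0 0 0.2 0 0;0 0 0 0 0",
)

```text
time: 19.7
position: [588.1, 224.2, 71.6]
ee_rot: [-3.119, 0.372, -0.001]
wrist_force: [-0.8, 0.3, 0.0]
width: -0.1
```

Emit:
servo_tool(
  moves="0 0 0.15 0 0;0 0 0 0 0;0 0 0 0 0",
)

```text
time: 19.95
position: [588.2, 224.3, 70.4]
ee_rot: [-3.119, 0.372, -0.001]
wrist_force: [-0.8, 0.6, 3.1]
width: 0.1
```

Emit:
servo_tool(
  moves="0 0 0.15 0 0;0 0 0 0 0;0 0 0 0 0",
)

```text
time: 20.2
position: [588.3, 224.4, 69.9]
ee_rot: [-3.119, 0.372, -0.002]
wrist_force: [-2.7, -0.1, 10.0]
width: -0.1
```

Emit:
servo_tool(
  moves="0 0 0.15 0 0;0 0 0 0 0;0 0 0 0 0",
)

```text
time: 20.45
position: [588.3, 224.5, 69.5]
ee_rot: [-3.119, 0.372, -0.003]
wrist_force: [-6.3, -1.0, 15.4]
width: -0.1
```

There is a hard stop at z of about 70, so the knob centre is at about 57–58 mm: the handle is fully down. I'm backing off for a final look.

Emit:
servo_tool(
  moves="0 0 -1 0 0;0 0 -3 0 0;0 0 -3 0 0;-3 0 -2 0 0;-4 0 0 0 0",
)

```text
time: 20.87
position: [524.9, 240.7, 161.8]
ee_rot: [-3.115, 0.376, -0.016]
wrist_force: [1.1, 1.5, -0.2]
width: 0.1
```

Emit:
servo_tool(
  moves="-4 0 0 0 0;-4 0 0 0 0;-4 0 0 0 0;0 0 0 0 0;0 0 0 0 0",
)

```text
time: 21.28
position: [401.4, 269.4, 157.2]
ee_rot: [3.12, -0.368, -0.0]
wrist_force: [0.5, 0.8, -0.9]
width: -0.1
```

Run:
```python
from h import *
s=get_state();print(s['time'],s['position'],s['wrist_force'])
snap('scene','scene7');snap('top','top7')
c,s,blob=knob('7')
a=blob(c['frame'],188,204,188,204); b=blob(s['frame'],287,301,174,188)
w,e=tri(c,a,s,b); u=np.array([np.cos(np.radians(76.7)),np.sin(np.radians(76.7))]); x=np.array([u[1],-u[0]]); d=w[:2]-PIV
print(w,e,'along',d@u,'across',d@x)
f=cv2.imread('pics/scene7.png'); a=cv2.resize(f[120:270,190:365],None,fx=3,fy=3,interpolation=cv2.INTER_CUBIC)[:450,:400]
f=cv2.imread('pics/scene7.png'); a=cv2.resize(f,(400,300))
f=cv2.imread('pics/top7.png'); b=cv2.resize(f,(400,300))
z=cv2.resize(f[150:225,170:270],None,fx=4,fy=4,interpolation=cv2.INTER_CUBIC)
g=cv2.imread('pics/scene7.png'); y=cv2.resize(g[150:225,250:350],None,fx=4,fy=4,interpolation=cv2.INTER_CUBIC)
cv2.imwrite('pics/z8.png',np.vstack([np.hstack([a,b]),np.hstack([y,z])]))
```

```text
21.2833 [401.36554438 269.42325196 157.24168412] [ 0.49897684  0.81845476 -0.89751846]
[14] [[195.6, 196.5]]
[15  2] [[294.1, 180.6], [299.5, 186.5]]
[589.31939438 223.92273654  60.95055249] 2.144099630509355 along 279.5223117258744 across -45.19687099669775
```

View pics/z8.png

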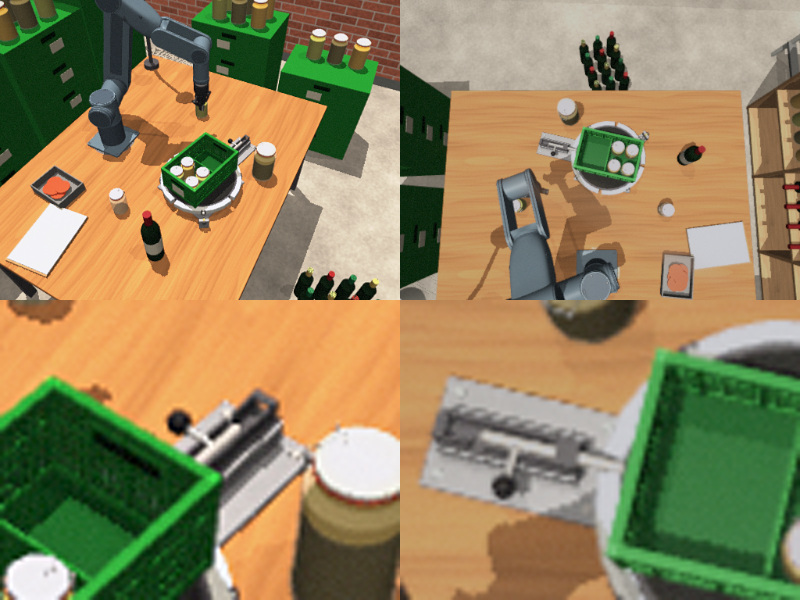

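The final pictures show the rod in the rim slot, the handle down at (505,485), and the bottle and jars standing where they were. The arm is clear of everything.

```bash
python3 -c "
from h import *
print(sign_off())"
```

```text
the job is handed in; nothing more can be done
None
```

The job is done and was handed in at about 21.3 s of the 72 s allowed.

- **Turntable:** I gripped the rim of the empty half's short end and swung the table about 110° clockwise. It passed one click on the way and I stopped in the next, with the empty half facing the bolt. I felt the click on the way in. Rocking it 1° clockwise showed little resistance, while the 1° back took about 5 N. With the arm clear, the slots measured 76.5–76.9°, against 76.7° for the bolt's axis.
- **Bolt:** I pinched the knob and slid the bolt about 39–40 mm, well past the 16 mm where it would stop on the rim, until it met its stop at about 16 N.
- **Handle:** I turned it down to the stand's -x side along its arc.
    - After release the knob triangulated at 63 mm high, where fully down should read 58 mm, so I pressed on it from above with shut fingers.
    - It met a hard stop at about 15 N, which puts the knob's centre at 57–58 mm, so the handle is fully down.

**Last checks:** In the final pictures the rod is in the rim slot, the bottle and jars stand where they were, and the arm is clear. The knob is 279.5 mm from the pivot along the bolt, against 280 mm expected when home.

One check disagreed slightly: the final camera reading of the knob's height was 61 mm. The two camera rays missed each other by about 2 mm, so I trusted the contact reading instead.

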